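# Carry a lopsided vial rack level to the sampler tray

### The job

Move the vial rack into the blue-rimmed loading tray, lengthwise in it and flat on its floor inside the rim. Carry it only by its orange handle: the vials are unequally filled, so feel for the balance point with small trial lifts and slide the handle along the rail until the rack hangs level before lifting it clear, because it must never lean more than a few degrees. Set it down gently, let go, and do not disturb the other things on the bench.

Things in the scene. Friction and masses are not known exactly. Their poses are not given: they have to be found in the camera images.
- rack_mid (a point): Centre of the loose sample rack: a white block 240 (x, lengthwise) x 112 (y) x 34 mm high with a flat underside, two rows of eight amber vials (cap tops 76 mm above the underside) and a steel rail along its middle. This point lies mid-length, mid-width, 45 mm above the underside. x along the rail, z up; x turned up to 0.3 rad from world x.
- rack: The same rack; origin under its centre. The rail, 12 mm thick, has its axis 90 mm above the underside, between end posts 102 mm high. In all 0.79 to 0.95 kg; the centre of mass (handle apart) lies on the middle plane about 30 mm above the underside and up to 60 mm either side of mid-length, unseen.
- grip_mid (a point): Centre of the orange handle on the rack: an upright block 44 (x, along the rail) x 16 (y, the width to pinch) x 42 mm high, its centre 142 mm above the rack's underside and, when upright, right over the carriage. Same axes as the rack. 30 mm and more of free height between its lower edge and the vial caps.
- grip: The orange handle itself (same block; origin at the centre of its underside, 21 mm below point grip_mid).
- carriage (a joint): Where the handle's carriage stands along the rail, m: 0 at mid-length of the rack, positive towards the rack's +x, stops at -0.07 and 0.07. It slides with 1.2 N of friction and stays where left. Carriage and handle weigh 90 g. Slide it with no upward pull, the pin free in its 5 mm of play, and the rack stays put on the bench; pulled up, the rack comes along.
- pivot (a joint): The handle swings on a nearly free cross pin (along the rack's y, 98 mm above the underside; it also has 5 mm of free upward play before it takes the weight), rad: 0 when square to the rack, so with it held upright this is the rack's lean; positive when the rack's +x end is the higher. However firmly held, it cannot keep the rack from leaning.
- tray: The fixed loading tray; origin under its centre on the bench, 30 mm below point tray_seat.
- tray_seat (a point): Centre of the loading tray's floor: a grey deck 290 (x) x 162 (y) mm, floor 30 mm above the bench, blue rim 8 mm above the floor; inside the rim 256 (x) x 128 (y) mm, so the rack has 8 mm of play on each side. x lengthwise, z up; turned up to 0.3 rad from world x. The rack may lie in it either way round.
- carousel: Bystander: black vial carousel, 90 mm across, 52 mm high; origin under its centre.
- cap_tin_center (a point): Bystander: small aluminium tin, 48 mm across, 35 mm high; this point is its centre.
- screwdriver: Bystander: red screwdriver lying flat, 160 mm long.

How it is judged:
By the outcome, as a careful person would: the job done as asked, in the order asked, and still so for the second after the job is handed in, with the robot touching nothing.
It also fails if it takes over 67 s, if anything falls off the work surface, if the arm or the gripper's body presses on something with over 40 N, if the wrist force passes 120 N, or if a joint passes its speed limit or range.

### The arm

A 6-joint arm with a two-finger parallel gripper is mounted at the origin on the work surface. World frame = base frame: x ahead of the robot, y to its left, z up, the work surface at z = 0. Lengths are in m, angles in degrees, forces in N, time in s.
With the tool pointing down it reaches from about 0.375 to 0.9 m from the base axis. Payload 3.1 kg.
Tool frame: the origin (TCP) lies on the centre line of the jaws, within the pads' length; the fingertips stand 8 mm ahead of it and the grasp point (between the pads) lies 11 mm behind it; z points along the fingers, y is the direction in which the jaws open and shut (so a half turn about z gives the same grasp; the last joint's range is limited). The gripper opens to 87 mm and grips with 3 to 60 N. Pads are 19 mm wide; open, the fingers measure 117 mm over their backs; the gripper's body (75 mm by 190 mm) begins 51 mm behind the grasp point.
Start: joints at [-78.065, 30.224, 82.088, -0, 67.689, -10.227], TCP at [0.236, -0.579, 0.196] pointing down, gripper open.
Joint ranges: [-176.69, 176.69], [-43.24, 126.21], [12.49, 139.97], [-82, 262], [0, 151.66], [-163.58, 163.58]. Speed limits (degrees/s): [159.86, 159.86, 180, 180, 180, 180].

### API

Orientations are given as a 3x3 rotation matrix whose columns are the frame's x, y, z axes.
In Python, from rig import * gives the robot as it stands. The module is installed in compiled form; this text tells all that it offers.
- The arm moves only by the tool arm_command, never from a script. Its argument "commands" is a list of rows, each an object with "translation": the shift along the tool's x, y, z scaled (see below), a list of three; "dr": the turn, a rotation vector about the tool's x, y, z scaled (see below), a list of three; "jaw": the closure, from 0 (fully open) to 1 (shut). In form: [{"translation": [x, y, z], "dr": [ax, ay, az], "jaw": jaw}, ...]. A call has 1 to 12 rows; each row shifts and turns the commanded pose from where the row before left it, along the tool's axes as they then stand; what a row does not reach is not made up. The controller multiplies each number of a shift by 25 mm and each number of a turn by 6 degrees. A row lasts 1/12 s, in which the tool goes at most 41.7 mm and 7.16 degrees, less where a joint would pass 70% of its speed; a pose out of reach is approached as far as the arm can. A call with a number of a shift or a turn outside -1 to 1 is refused whole. A call with a gripper value outside its range is refused whole. The fingers move at their own pace and stop on an object; the grip force is fixed at half the most. Time passes only in rows, so rows that do not move let the fingers close. It gives the time, the measured TCP pose, the force and the opening at its end, in the units of the state.
- read_state(): the state, without advancing time (a new reading comes with each control period).
- capture(name): name is "scene" or "side" or "wrist"; returns (picture, depth): 420x560x3 uint8, red, green, blue; 420x560 float32, m along the optical axis (not along the pixel's ray), 0 where there is no reading.
- camera_model(name): a dict with "intrinsics" (3x3 intrinsics, pixels), "k1" (the pictures are not rectified: a ray, as slopes to the right and down, at radius r is drawn at 1 + k1 r^2 times it, then the intrinsics apply), "pose" (4x4, takes a point from camera to world coordinates); the wrist camera has in their place "mount" (4x4, takes a point from camera to tool coordinates, whose origin is the TCP and whose axes are the flange's). Camera axes: x right, y down, z forward; pixel columns grow to the right and rows downward; lengths in m; the calibration is good to about 2 mm. A picture is of the moment at which its call begins: read the wrist's pose just before it. camera_model takes no time and is no camera call.
- hand_in(): hands the job in, once; it reports no verdict.
The state is a dict: "time_s": time; "joint_positions": joint angles; "qvel": joint speeds; "tau": joint torques, N m; "position": TCP position; "tcp_rot": TCP orientation; "force": force on the tool from outside, world axes, zero at the start; "moment": the same for the moment, N m; "opening": opening from 0.0 (shut) to 1.0 (fully open).
Only numpy, scipy, OpenCV 4.12 (cv2) and the standard library are available. Lean on these libraries where they do the work, as an engineer would, in place of code of your own. Each camera call takes 0.05 s, during which the arm holds its last target.

## Working session

There is one attempt and no reset: what is moved stays moved. The work goes in short steps, Python scripts to look and compute and a tool call to move; the robot and the scene stay as the last step left them, time stands still between calls to the robot, and variables do not carry over. Pictures are saved under pics/ and viewed, and the job is handed in when it is done.

Besides the shell and the picture viewer there is one more tool, called after ">>>" in YAML: its name, and indented under it one key for each argument. arm_command: Moves the arm, as the interface text tells. Its arguments: {"type":"object","properties":{"commands":{"type":"array"}},"required":["commands"]}

```bash
mkdir -p pics
cat > look.py <<'E'
from rig import *
import cv2,sys,numpy as np
np.set_printoptions(precision=4,suppress=True)
tag=sys.argv[1]
for n in sys.argv[2:]:
    s=read_state(); im,d=capture(n)
    cv2.imwrite(f'pics/{n}_{tag}.png',im[:,:,::-1]); np.savez(f'pics/{n}_{tag}.npz',im=im,d=d,p=s['position'],R=s['tcp_rot'])
    print(n,camera_model(n))
s=read_state();print({k:s[k] for k in('time_s','position','tcp_rot','force','moment','opening')})
E
python3 look.py a scene side
```

```text
scene {'intrinsics': array([[386.4311,   0.    , 278.5335],
       [  0.    , 386.4311, 208.9274],
       [  0.    ,   0.    ,   1.    ]]), 'k1': -0.030043085455385414, 'pose': array([[-0.0594,  0.6733, -0.737 ,  1.0724],
       [ 0.9982,  0.0414, -0.0426,  0.0225],
       [ 0.0018, -0.7382, -0.6745,  0.5543],
       [ 0.    ,  0.    ,  0.    ,  1.    ]])}
side {'intrinsics': array([[383.4147,   0.    , 272.6768],
       [  0.    , 383.4147, 206.3601],
       [  0.    ,   0.    ,   1.    ]]), 'k1': 0.017701921235198155, 'pose': array([[ 0.9365, -0.2188,  0.2739,  0.4104],
       [-0.3502, -0.6192,  0.7028, -0.4524],
       [ 0.0158, -0.7541, -0.6565,  0.5296],
       [ 0.    ,  0.    ,  0.    ,  1.    ]])}
{'time_s': 0.1, 'position': array([ 0.2356, -0.5781,  0.1953]), 'tcp_rot': array([[ 0.9261,  0.3772, -0.0004],
       [ 0.3772, -0.9261,  0.0019],
       [ 0.0003, -0.0019, -1.    ]]), 'force': array([ 0.4544, -0.4336, -0.4865]), 'moment': array([-0.0432,  0.0343, -0.0005]), 'opening': 0.9998162172267859}
```

View pics/scene_a.png

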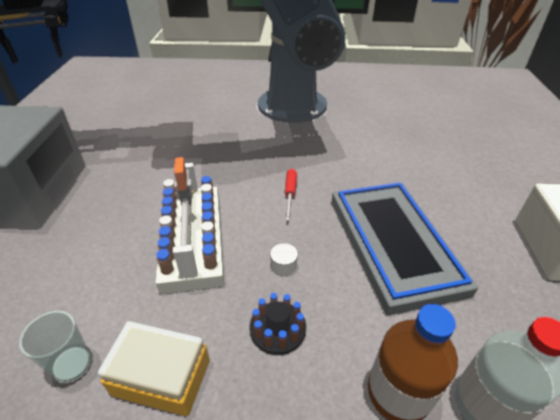

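View pics/side_a.png

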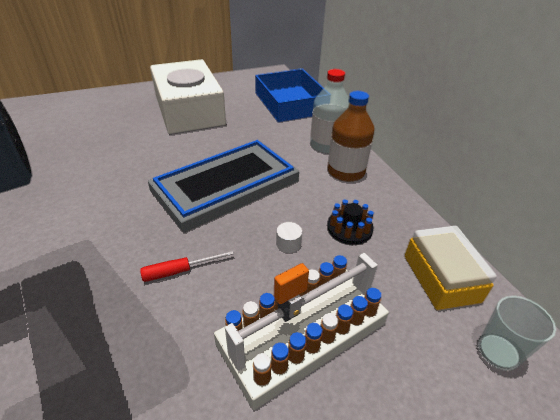

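The scene shows the rack at about (190,230) px with its handle at (181,173), and the tray at about (400,240). The side view shows the handle at (291,284) on the rail. The tin, carousel and screwdriver lie between rack and tray.

```bash
cat > geo.py <<'E'
import numpy as np,cv2
from rig import camera_model
np.set_printoptions(precision=4,suppress=True)
def load(n,tag):
    z=np.load(f'pics/{n}_{tag}.npz'); m=camera_model(n)
    if n=='wrist':
        T=np.eye(4);T[:3,:3]=z['R'];T[:3,3]=z['p'];P=T@m['mount']
    else:P=m['pose']
    return z['im'],z['d'],m['intrinsics'],m['k1'],P
def slopes(uv,K,k1):
    dd=(np.asarray(uv,float)-K[:2,2])/K[0,0]; r=np.linalg.norm(dd,axis=-1,keepdims=True); q=r.copy()
    for _ in range(20): q=r/(1+k1*q*q)
    return dd/(1+k1*q*q)
def cloud(n,tag):
    im,d,K,k1,P=load(n,tag); h,w=d.shape
    u,v=np.meshgrid(np.arange(w),np.arange(h)); s=slopes(np.stack([u,v],-1),K,k1)
    c=np.concatenate([s*d[...,None],d[...,None]],-1)
    X=c@P[:3,:3].T+P[:3,3]; X[d<=0]=np.nan
    return im,X
def rect(n,uv,tag): pass
def plane(n,tag,uv,z):
    im,d,K,k1,P=load(n,tag); s=slopes(uv,K,k1); r=np.concatenate([s,np.ones(s.shape[:-1]+(1,))],-1)@P[:3,:3].T
    return P[:3,3]+r*((z-P[2,3])/r[...,2])[...,None]
E
python3 - <<'E'
from geo import *
for n in('scene','side'):
    im,X=cloud(n,'a'); hsv=cv2.cvtColor(im,cv2.COLOR_RGB2HSV); H,S,V=[hsv[...,i].astype(int) for i in range(3)]
    print(n)
    # tray rim: blue, z ~ .038
    b=(H>100)&(H<130)&(S>120)&(abs(X[...,2]-.038)<.02)&(X[...,1]>0)&(X[...,0]<.75)
    p=X[b]; print('rim',len(p),np.median(p[:,2]),p.min(0),p.max(0)); r=cv2.minAreaRect(p[:,:2].astype(np.float32)*1000);print(r)
    # rays on plane z=.038
    k=cv2.connectedComponentsWithStats(b.astype(np.uint8)); 
    l=1+np.argmax(k[2][1:,4]); v,u=np.where(k[1]==l); q=plane(n,'a',np.stack([u,v],-1),.038); print('rimray',cv2.minAreaRect(q[:,:2].astype(np.float32)*1000))
    o=(H>4)&(H<14)&(S>160)&(X[...,2]>.11)&(X[...,2]<.19)&(X[...,1]<0)
    p=X[o];print('handle',len(p),p.min(0),p.max(0),p.mean(0)); v,u=np.where(o);print(u.min(),u.max(),v.min(),v.max())
    t=p[p[:,2]>np.percentile(p[:,2],98)-.004];print('top',len(t),t.mean(0),cv2.minAreaRect(t[:,:2].astype(np.float32)*1000))
    w=(S<60)&(V>120)&(abs(X[...,2]-.034)<.006)&(X[...,1]<-.03)&(X[...,0]<.8)
    k=cv2.connectedComponentsWithStats(w.astype(np.uint8));p=X[w];
    p=p[(p[:,0]>.3)]
    print('deck',len(p),p.min(0),p.max(0))
    a=(X[...,2]>.05)&(X[...,2]<.2)&(X[...,0]>.3)&(X[...,0]<.8)&(X[...,1]<-.08)&(X[...,1]>-.35)
    p=X[a];print('rackhi',len(p),p.min(0),p.max(0))
    rail=(S<70)&a&(abs(X[...,2]-.095)<.012); p=X[rail]
    if len(p)>20:
        f=cv2.fitLine(p[:,:2].astype(np.float32),cv2.DIST_HUBER,0,.001,.001).ravel();print('rail',len(p),f,np.degrees(np.arctan2(f[1],f[0])),p.min(0),p.max(0))
E
```

```text
scene
rim 1689 0.036989363352428084 [0.4065 0.0109 0.0279] [0.7496 0.323  0.046 ]
((579.1194458007812, 136.13931274414062), (270.9252014160156, 320.9413757324219), 16.537660598754883)
rimray ((557.4552001953125, 215.19859313964844), (271.6283264160156, 143.57701110839844), 15.997684478759766)
handle 110 [ 0.52   -0.19    0.1572] [ 0.5622 -0.1712  0.1637] [ 0.5426 -0.1799  0.1616]
175 183 158 172
top 106 [ 0.5425 -0.1802  0.1618] ((540.9964599609375, -181.36715698242188), (42.50938034057617, 12.173637390136719), 13.874220848083496)
deck 2189 [ 0.4405 -0.3053  0.028 ] [ 0.7999 -0.0363  0.04  ]
rackhi 4356 [ 0.451  -0.3209  0.05  ] [ 0.8    -0.108   0.1637]
rail 930 [ 0.9855  0.1697  0.6072 -0.1673] 9.773005 [ 0.4531 -0.3209  0.083 ] [ 0.7997 -0.1361  0.1069]
side
rim 1448 0.03677004365657957 [0.408  0.0017 0.02  ] [0.7489 0.3187 0.0457]
((583.787841796875, 130.50057983398438), (281.24395751953125, 325.59161376953125), 14.94925308227539)
rimray ((556.3395385742188, 210.84707641601562), (271.8768310546875, 148.94349670410156), 16.00188446044922)
handle 803 [ 0.5195 -0.1947  0.1231] [ 0.5638 -0.1719  0.1647] [ 0.5398 -0.188   0.1492]
274 308 263 303
top 278 [ 0.5417 -0.1841  0.1624] ((541.6134643554688, -183.6297149658203), (43.5064697265625, 15.747822761535645), 14.78278636932373)
deck 4365 [ 0.4422 -0.3106  0.028 ] [ 0.8    -0.1106  0.0397]
rackhi 8640 [ 0.452  -0.3191  0.05  ] [ 0.8    -0.1103  0.1647]
rail 1983 [ 0.9761  0.2174  0.5594 -0.1815] 12.55503 [ 0.452  -0.3191  0.083 ] [ 0.8    -0.1379  0.107 ]
```

Run:
```python
from geo import *
pts=[];posts=[];rails=[]
for n in('scene','side'):
    im,X=cloud(n,'a'); hsv=cv2.cvtColor(im,cv2.COLOR_RGB2HSV); H,S,V=[hsv[...,i].astype(int) for i in range(3)]
    a=(X[...,0]>.4)&(X[...,0]<.72)&(X[...,1]<-.09)&(X[...,1]>-.28)&(X[...,2]>.026)&(X[...,2]<.17)
    k=cv2.connectedComponentsWithStats(a.astype(np.uint8));print([tuple(r) for r in k[2][1:] if r[4]>100])
    l=1+np.argmax(k[2][1:,4]); m=k[1]==l; p=X[m]
    d=p[(abs(p[:,2]-.034)<.006)]
    print(n,'deck rect',cv2.minAreaRect(d[:,:2].astype(np.float32)*1000)); pts.append(d)
    t=(p[:,2]>.097)&(p[:,2]<.108); q=p[t];
    f=cv2.fitLine(q[:,:2].astype(np.float32),cv2.DIST_HUBER,0,.001,.001).ravel();print('>.097',len(q),f,np.degrees(np.arctan2(f[1],f[0])),q.min(0),q.max(0)); posts.append(q)
d=np.vstack(pts)
print('both',cv2.minAreaRect(d[:,:2].astype(np.float32)*1000))
for q in posts:
    for s in (q[:,0]<.5, q[:,0]>.62): print('post',s.sum(), q[s].mean(0), q[s].min(0), q[s].max(0))
# hull edge angles
h=cv2.convexHull(d[:,:2].astype(np.float32)*1000)
print(cv2.approxPolyDP(h,6,True).reshape(-1,2))
```

```text
[(np.int32(156), np.int32(158), np.int32(67), np.int32(128), np.int32(6501))]
scene deck rect ((568.734130859375, -175.82086181640625), (240.82684326171875, 112.99378967285156), 12.197653770446777)
>.097 287 [ 0.9804  0.1969  0.6018 -0.1674] 11.353113 [ 0.4531 -0.2006  0.097 ] [ 0.6859 -0.1362  0.108 ]
[(np.int32(214), np.int32(253), np.int32(176), np.int32(150), np.int32(13713))]
side deck rect ((569.968017578125, -176.73367309570312), (240.76968383789062, 112.1778793334961), 12.395771980285645)
>.097 558 [ 0.9766  0.215   0.5455 -0.185 ] 12.4127035 [ 0.4523 -0.2154  0.097 ] [ 0.6863 -0.1379  0.1076]
both ((569.3948364257812, -176.13812255859375), (241.63363647460938, 113.58726501464844), 12.395771980285645)
post 31 [ 0.4598 -0.1925  0.1006] [ 0.4531 -0.2006  0.0989] [ 0.4656 -0.1847  0.1024]
post 138 [ 0.6777 -0.1516  0.101 ] [ 0.6208 -0.1662  0.097 ] [ 0.6859 -0.1362  0.1034]
post 240 [ 0.4609 -0.2018  0.1015] [ 0.4523 -0.2154  0.097 ] [ 0.4977 -0.1856  0.1043]
post 163 [ 0.6767 -0.1545  0.1008] [ 0.6289 -0.1685  0.097 ] [ 0.6863 -0.1379  0.1041]
[[ 699.2917 -204.3308]
 [ 671.8433  -95.9588]
 [ 440.465  -152.3454]
 [ 465.8708 -256.3041]]
```

Run:
```python
from geo import *
im,X=cloud('scene','a')
p=X[100:230,0:90].reshape(-1,3); p=p[(p[:,2]>.02)]; print(len(p),np.nanpercentile(p,[0,2,50,98,100],axis=0))
for n in('scene','side'):
    im,X=cloud(n,'a'); m=(X[...,2]>.04)&(X[...,0]>.15)&(X[...,0]<.75)&(abs(X[...,1])<.7)
    k=cv2.connectedComponentsWithStats(m.astype(np.uint8))
    for l in range(1,k[0]):
        if k[2][l,4]>40: q=X[k[1]==l]; print(n,k[2][l],q.min(0),q.max(0))
```

```text
7661 [[ 0.3359 -0.6307  0.02  ]
 [ 0.3472 -0.5897  0.0231]
 [ 0.4696 -0.491   0.1153]
 [ 0.5583 -0.4863  0.161 ]
 [ 0.56   -0.484   0.1626]]
scene [   0    0   69   64 2103] [ 0.1683 -0.6355  0.2209] [ 0.28   -0.4775  0.3526]
scene [ 260    0   86   71 4251] [ 0.2054 -0.0598  0.214 ] [0.279  0.1127 0.3583]
scene [   0  105   81  110 6862] [ 0.3359 -0.6307  0.04  ] [ 0.56   -0.484   0.1626]
scene [ 156  158   42  119 3040] [ 0.451  -0.2444  0.04  ] [ 0.6873 -0.1359  0.1637]
scene [ 201  175   16   93 1169] [ 0.4577 -0.1699  0.0402] [ 0.6641 -0.108   0.079 ]
scene [ 523  184   37   82 1850] [0.4698 0.4766 0.04  ] [0.6261 0.5278 0.1016]
scene [270 292   7   8  41] [ 0.7091 -0.0114  0.0405] [ 0.7215 -0.0016  0.0452]
scene [258 298   7   7  41] [ 0.7221 -0.0292  0.0405] [ 0.7323 -0.0194  0.0451]
scene [266 301  24  12 207] [ 0.7308 -0.0147  0.0492] [0.7499 0.02   0.0541]
scene [294 301   7   8  45] [0.7243 0.027  0.0402] [0.7362 0.0364 0.0454]
side [ 151   61   74   60 3347] [0.4703 0.4709 0.0401] [0.63   0.7    0.1149]
side [   0  101   33   92 1844] [ 0.2308 -0.0395  0.2202] [0.2761 0.0852 0.3267]
side [342 200  16  20 166] [ 0.7319 -0.0163  0.04  ] [0.75   0.039  0.0535]
side [ 225  253  156  131 8429] [ 0.452  -0.2448  0.04  ] [ 0.6874 -0.1103  0.1647]
```

>>> arm_command:
  commands:
    - {"translation":[0,0,-0.8],"dr":[0,0,0.825],"jaw":0}
    - {"translation":[0,0,-0.8],"dr":[0,0,0.825],"jaw":0}
    - {"translation":[0.7,-1,0],"dr":[0,0,0],"jaw":0}
    - {"translation":[0.7,-1,0],"dr":[0,0,0],"jaw":0}
    - {"translation":[0.7,-1,0],"dr":[0,0,0],"jaw":0}
    - {"translation":[0.7,-1,0],"dr":[0,0,0],"jaw":0}
    - {"translation":[0.7,-1,0],"dr":[0,0,0],"jaw":0}
    - {"translation":[0.7,-1,0],"dr":[0,0,0],"jaw":0}
    - {"translation":[0.7,-1,0],"dr":[0,0,0],"jaw":0}
    - {"translation":[0.7,-1,0],"dr":[0,0,0],"jaw":0}
    - {"translation":[0.7,-1,0],"dr":[0,0,0],"jaw":0}
    - {"translation":[0.7,-1,0],"dr":[0,0,0],"jaw":0}

```text
time_s: 1.1
position: [0.3538, -0.2956, 0.2359]
tcp_rot: [[0.977, 0.212, -0.0], [0.212, -0.977, 0.001], [-0.0, -0.001, -1.0]]
force: [0.9, -0.3, -0.5]
opening: 0.997
```

>>> arm_command:
  commands:
    - {"translation":[0.9,-0.3,0],"dr":[0,0,0],"jaw":0.3}
    - {"translation":[0.9,-0.3,0],"dr":[0,0,0],"jaw":0.3}
    - {"translation":[0.9,-0.3,0],"dr":[0,0,0],"jaw":0.3}
    - {"translation":[0.9,-0.3,0],"dr":[0,0,0],"jaw":0.3}
    - {"translation":[0.9,-0.3,0],"dr":[0,0,0],"jaw":0.3}
    - {"translation":[0.9,-0.3,0],"dr":[0,0,0],"jaw":0.3}
    - {"translation":[0.9,-0.3,0],"dr":[0,0,0],"jaw":0.3}
    - {"translation":[0.9,-0.3,0],"dr":[0,0,0],"jaw":0.3}
    - {"translation":[0.7,-0.3,0],"dr":[0,0,0],"jaw":0.3}
    - {"translation":[0.3,-0.14,0],"dr":[0,0,0],"jaw":0.3}
    - {"translation":[0,0,0],"dr":[0,0,0],"jaw":0.3}
    - {"translation":[0,0,0],"dr":[0,0,0],"jaw":0.3}

```text
time_s: 2.1
position: [0.5382, -0.1843, 0.2357]
tcp_rot: [[0.977, 0.213, -0.002], [0.213, -0.977, 0.0], [-0.002, -0.0, -1.0]]
force: [-0.0, 0.3, 0.9]
opening: 0.699
```

```bash
python3 look.py b wrist scene
```

```text
wrist {'intrinsics': array([[297.7552,   0.    , 277.7587],
       [  0.    , 297.7552, 208.0341],
       [  0.    ,   0.    ,   1.    ]]), 'k1': -0.05733496581896656, 'mount': array([[-0.0001, -0.9639, -0.2664,  0.0724],
       [ 1.    , -0.0001,  0.0003, -0.0009],
       [-0.0003, -0.2664,  0.9639, -0.1885],
       [ 0.    ,  0.    ,  0.    ,  1.    ]])}
scene {'intrinsics': array([[386.4311,   0.    , 278.5335],
       [  0.    , 386.4311, 208.9274],
       [  0.    ,   0.    ,   1.    ]]), 'k1': -0.030043085455385414, 'pose': array([[-0.0594,  0.6733, -0.737 ,  1.0724],
       [ 0.9982,  0.0414, -0.0426,  0.0225],
       [ 0.0018, -0.7382, -0.6745,  0.5543],
       [ 0.    ,  0.    ,  0.    ,  1.    ]])}
{'time_s': 2.2, 'position': array([ 0.5378, -0.1849,  0.2359]), 'tcp_rot': array([[ 0.9773,  0.2117, -0.0012],
       [ 0.2117, -0.9773,  0.0001],
       [-0.0012, -0.0004, -1.    ]]), 'force': array([-0.1781, -0.6962, -0.1136]), 'moment': array([0.0316, 0.0195, 0.0348]), 'opening': 0.6961221478632965}
```

View pics/wrist_b.png

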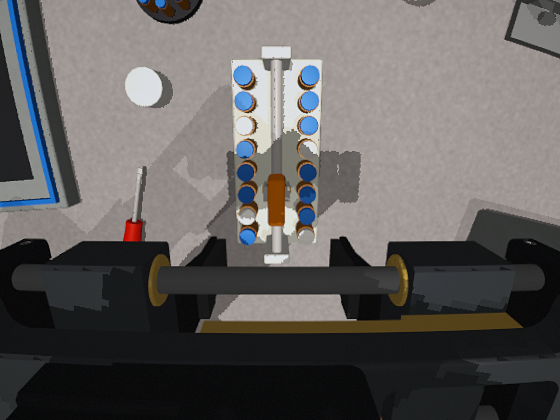

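Run:
```python
from geo import *
im,X=cloud('wrist','b'); hsv=cv2.cvtColor(im,cv2.COLOR_RGB2HSV); H,S,V=[hsv[...,i].astype(int) for i in range(3)]
o=(H>4)&(H<14)&(S>150)&(X[...,2]>.1)&(X[...,2]<.19); p=X[o]; print(len(p),np.percentile(p[:,2],[2,50,98]))
v,u=np.where(o);print(u.min(),u.max(),v.min(),v.max())
t=p[p[:,2]>.158];print('top',len(t),t.mean(0),cv2.minAreaRect(t[:,:2].astype(np.float32)*1000))
```

```text
49 [0.1248 0.1607 0.1631]
267 284 174 225
top 33 [ 0.5383 -0.1833  0.1615] ((539.8482666015625, -181.02774047851562), (37.320068359375, 15.340734481811523), 12.476957321166992)
```

The wrist view shows the orange handle at (275,200) px, centred between the fingers and aligned with them. Descending.

>>> arm_command:
  commands:
    - {"translation":[0.12,-0.03,0.4],"dr":[0,0,0],"jaw":0.3}
    - {"translation":[0,0,0.6],"dr":[0,0,0],"jaw":0.4}
    - {"translation":[0,0,0.7],"dr":[0,0,0],"jaw":0.4}
    - {"translation":[0,0,0.7],"dr":[0,0,0],"jaw":0.4}
    - {"translation":[0,0,0.7],"dr":[0,0,0],"jaw":0.4}
    - {"translation":[0,0,0.6],"dr":[0,0,0],"jaw":0.4}
    - {"translation":[0,0,0.4],"dr":[0,0,0],"jaw":0.4}
    - {"translation":[0,0,0.1],"dr":[0,0,0],"jaw":0.4}
    - {"translation":[0,0,0],"dr":[0,0,0],"jaw":0.4}
    - {"translation":[0,0,0],"dr":[0,0,0],"jaw":0.4}

```text
time_s: 3.03
position: [0.542, -0.1835, 0.1316]
tcp_rot: [[0.977, 0.212, 0.001], [0.212, -0.977, -0.0], [0.001, 0.001, -1.0]]
force: [-0.4, -0.3, 0.1]
opening: 0.6
```

```bash
python3 look.py c side scene | tail -1
```

```text
[ 0.0016,  0.0014, -1.    ]]), 'force': array([-0.1701, -0.1419, -0.4424]), 'moment': array([0.0121, 0.0321, 0.0301]), 'opening': 0.6041378606690302}
```

View pics/side_c.png

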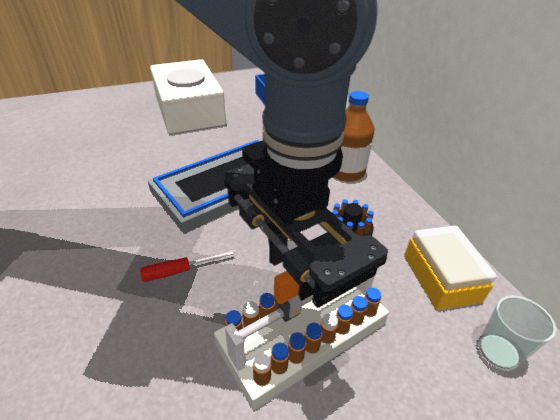

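The side view shows the fingers either side of the handle at about (287,287) px, clear of the vials. Closing.

>>> arm_command:
  commands:
    - {"translation":[0,0,0],"dr":[0,0,0],"jaw":0.7}
    - {"translation":[0,0,0],"dr":[0,0,0],"jaw":0.8}
    - {"translation":[0,0,0],"dr":[0,0,0],"jaw":0.9}
    - {"translation":[0,0,0],"dr":[0,0,0],"jaw":1}
    - {"translation":[0,0,0],"dr":[0,0,0],"jaw":1}
    - {"translation":[0,0,0],"dr":[0,0,0],"jaw":1}

```text
time_s: 3.63
position: [0.5417, -0.183, 0.1312]
tcp_rot: [[0.977, 0.212, 0.0], [0.212, -0.977, -0.0], [0.0, 0.0, -1.0]]
force: [0.6, 0.8, -0.4]
opening: 0.227
```

```bash
cat > st.py <<'E'
from rig import *
import numpy as np
np.set_printoptions(precision=4,suppress=True)
s=read_state();print(s['time_s'],s['position'],s['force'],s['moment'],s['opening'])
E
python3 st.py
```

```text
3.6333 [ 0.5417 -0.183   0.1312] [ 0.6277  0.8092 -0.3943] [ 0.0393 -0.0186 -0.0071] 0.22663046654060187
```

>>> arm_command:
  commands:
    - {"translation":[0,0,0],"dr":[0,0,0],"jaw":1}
    - {"translation":[0,0,0],"dr":[0,0,0],"jaw":1}
    - {"translation":[0,0,0],"dr":[0,0,0],"jaw":1}

```text
time_s: 3.88
position: [0.5415, -0.1825, 0.1312]
tcp_rot: [[0.977, 0.212, -0.0], [0.212, -0.977, 0.001], [-0.0, -0.001, -1.0]]
force: [0.3, 2.5, 1.3]
opening: 0.179
```

>>> arm_command:
  commands:
    - {"translation":[0,0,-0.05],"dr":[0,0,0],"jaw":1}
    - {"translation":[0,0,-0.05],"dr":[0,0,0],"jaw":1}
    - {"translation":[0,0,-0.05],"dr":[0,0,0],"jaw":1}
    - {"translation":[0,0,-0.05],"dr":[0,0,0],"jaw":1}
    - {"translation":[0,0,0],"dr":[0,0,0],"jaw":1}
    - {"translation":[0,0,0],"dr":[0,0,0],"jaw":1}

```text
time_s: 4.38
position: [0.5415, -0.1828, 0.1361]
tcp_rot: [[0.977, 0.212, -0.0], [0.212, -0.977, 0.0], [-0.0, -0.001, -1.0]]
force: [0.5, 2.6, 0.1]
opening: 0.178
```

>>> arm_command:
  commands:
    - {"translation":[0,0,-0.04],"dr":[0,0,0],"jaw":1}
    - {"translation":[0,0,-0.04],"dr":[0,0,0],"jaw":1}
    - {"translation":[0,0,0],"dr":[0,0,0],"jaw":1}
    - {"translation":[0,0,0],"dr":[0,0,0],"jaw":1}

```text
time_s: 4.72
position: [0.5418, -0.1835, 0.1378]
tcp_rot: [[0.977, 0.213, 0.0], [0.213, -0.977, -0.001], [-0.0, 0.001, -1.0]]
force: [1.1, -0.3, -5.2]
opening: 0.177
```

```bash
python3 look.py d side side|tail -1; python3 st.py
```

```text
[-0.0001,  0.0002, -1.    ]]), 'force': array([ 0.7423,  0.2207, -5.5635]), 'moment': array([ 0.0614, -0.2282,  0.1286]), 'opening': 0.1783786039266702}
4.8167 [ 0.5418 -0.1833  0.1378] [ 0.7423  0.2207 -5.5635] [ 0.0614 -0.2282  0.1286] 0.1783786039266702
```

```bash
cat > lean.py <<'E'
from geo import *
import sys
def lean(tag,n='side',c=np.array([.5694,-.1763]),yaw=12.3,z0=0.0):
    im,X=cloud(n,tag); hsv=cv2.cvtColor(im,cv2.COLOR_RGB2HSV)
    a=np.radians(yaw);u=np.array([np.cos(a),np.sin(a)]);w=np.array([-u[1],u[0]])
    d=X[...,:2]-c; s=d@u; t=d@w
    # white deck front strip (outside the vials), and rail
    m=(hsv[...,1]<70)&(hsv[...,2]>110)&(abs(s)<.118)&(abs(t)<.054)&(abs(X[...,2]-.034-z0)<.012)
    p=np.stack([s[m],t[m],X[...,2][m]],1)
    A=np.c_[p[:,:2],np.ones(len(p))]; 
    k=np.ones(len(p),bool)
    for _ in range(6):
        f=np.linalg.lstsq(A[k],p[k,2],rcond=None)[0]; r=p[:,2]-A@f; k=abs(r)<.003
    m2=(abs(t)<.004)&(abs(s)<.1)&(abs(X[...,2]-.095-z0)<.012)
    q=np.stack([s[m2],X[...,2][m2]],1); g=np.polyfit(q[:,0],q[:,1],1) if len(q)>30 else [np.nan]*2
    return len(p),k.sum(),np.degrees(f[0]),np.degrees(f[1]),f[2],'rail',len(q),np.degrees(g[0]),g[1]
if __name__=='__main__':
    for tag in sys.argv[1:]: print(tag,lean(tag))
E
python3 lean.py a c d
```

```text
a (3902, np.int64(3883), np.float64(-0.026086991186574877), np.float64(-0.04539869510874518), np.float64(0.03403949126135978), 'rail', 659, np.float64(-0.2986625706432398), np.float64(0.09575730771251496))
c (3919, np.int64(3828), np.float64(-0.0036548099919115513), np.float64(-0.02333438789843923), np.float64(0.034069021941410614), 'rail', 310, np.float64(1.7674798762104516), np.float64(0.09823737801713096))
d (3925, np.int64(3838), np.float64(-0.5801772720119304), np.float64(-0.09039248816125568), np.float64(0.035144051928484715), 'rail', 279, np.float64(0.295343885943864), np.float64(0.0983008178797934))
```

Lean is −0.58°, with the −x end higher, so the mass lies towards +x, estimated at +0.04 m. I'll lower back into the play and slide +69 mm along the rail.

>>> arm_command:
  commands:
    - {"translation":[0,0,0.04],"dr":[0,0,0],"jaw":1}
    - {"translation":[0,0,0.04],"dr":[0,0,0],"jaw":1}
    - {"translation":[0,0,0.05],"dr":[0,0,0],"jaw":1}
    - {"translation":[0,0,0.04],"dr":[0,0,0],"jaw":1}
    - {"translation":[0,0,0],"dr":[0,0,0],"jaw":1}

```text
time_s: 5.23
position: [0.5417, -0.1832, 0.1342]
tcp_rot: [[0.977, 0.212, 0.0], [0.212, -0.977, -0.0], [-0.0, 0.0, -1.0]]
force: [-1.3, 0.5, -0.7]
opening: 0.177
```

>>> arm_command:
  commands:
    - {"translation":[0.1,0,0],"dr":[0,0,0],"jaw":1}
    - {"translation":[0.25,0,0],"dr":[0,0,0],"jaw":1}
    - {"translation":[0.3,0,0],"dr":[0,0,0],"jaw":1}
    - {"translation":[0.3,0,0],"dr":[0,0,0],"jaw":1}
    - {"translation":[0.3,0,0],"dr":[0,0,0],"jaw":1}
    - {"translation":[0.3,0,0],"dr":[0,0,0],"jaw":1}
    - {"translation":[0.3,0,0],"dr":[0,0,0],"jaw":1}
    - {"translation":[0.3,0,0],"dr":[0,0,0],"jaw":1}
    - {"translation":[0.3,0,0],"dr":[0,0,0],"jaw":1}
    - {"translation":[0.2,0,0],"dr":[0,0,0],"jaw":1}
    - {"translation":[0.1,0,0],"dr":[0,0,0],"jaw":1}
    - {"translation":[0,0,0],"dr":[0,0,0],"jaw":1}

```text
time_s: 6.23
position: [0.6096, -0.168, 0.1338]
tcp_rot: [[0.977, 0.213, 0.001], [0.213, -0.977, 0.0], [0.001, -0.0, -1.0]]
force: [-1.0, 2.0, -0.9]
opening: 0.175
```

```bash
python3 look.py e side |tail -1; python3 lean.py e
```

```text
[ 0.0008, -0.0003, -1.    ]]), 'force': array([-0.6208,  1.7349, -0.2397]), 'moment': array([0.3648, 0.0812, 0.0907]), 'opening': 0.17794758128357105}
e (4252, np.int64(4141), np.float64(-0.03660331829311395), np.float64(-0.07578913358677584), np.float64(0.0340473914140064), 'rail', 561, np.float64(0.3427554400483171), np.float64(0.09606031451252073))
```

>>> arm_command:
  commands:
    - {"translation":[0,0,-0.05],"dr":[0,0,0],"jaw":1}
    - {"translation":[0,0,-0.05],"dr":[0,0,0],"jaw":1}
    - {"translation":[0,0,-0.04],"dr":[0,0,0],"jaw":1}
    - {"translation":[0,0,-0.04],"dr":[0,0,0],"jaw":1}
    - {"translation":[0,0,-0.02],"dr":[0,0,0],"jaw":1}
    - {"translation":[0,0,0],"dr":[0,0,0],"jaw":1}
    - {"translation":[0,0,0],"dr":[0,0,0],"jaw":1}
    - {"translation":[0,0,0],"dr":[0,0,0],"jaw":1}

```text
time_s: 6.95
position: [0.6087, -0.1685, 0.1385]
tcp_rot: [[0.977, 0.212, -0.001], [0.212, -0.977, 0.0], [-0.001, -0.0, -1.0]]
force: [-1.2, 0.9, -8.8]
opening: 0.175
```

```bash
python3 st.py; python3 look.py f side |tail -1; python3 lean.py f
```

```text
6.95 [ 0.6087 -0.1685  0.1385] [-1.1927  0.9443 -8.8236] [0.0074 0.0163 0.0441] 0.17506102299576823
       [-0.0004, -0.0003, -1.    ]]), 'force': array([ 0.7578, -0.0745, -7.9153]), 'moment': array([-0.018 , -0.0025, -0.0128]), 'opening': 0.17927453601703766}
f (4346, np.int64(4255), np.float64(0.3591504097595502), np.float64(0.4960985445758359), np.float64(0.03576847064679698), 'rail', 602, np.float64(0.6887841999991238), np.float64(0.097629569514264))
```

>>> arm_command:
  commands:
    - {"translation":[0,0,-0.04],"dr":[0,0,0],"jaw":1}
    - {"translation":[0,0,-0.04],"dr":[0,0,0],"jaw":1}
    - {"translation":[0,0,0],"dr":[0,0,0],"jaw":1}
    - {"translation":[0,0,0],"dr":[0,0,0],"jaw":1}
    - {"translation":[0,0,0],"dr":[0,0,0],"jaw":1}

```text
time_s: 7.42
position: [0.609, -0.1685, 0.141]
tcp_rot: [[0.977, 0.212, 0.0], [0.212, -0.977, -0.0], [0.0, 0.0, -1.0]]
force: [1.0, -1.1, -8.6]
opening: 0.176
```

```bash
for t in g1 g2 g3; do python3 look.py $t side >/dev/null; python3 st.py; python3 lean.py $t; done
```

```text
7.4667 [ 0.6089 -0.1684  0.141 ] [ 0.7377 -0.0127 -8.9824] [0.0357 0.0097 0.0053] 0.1772177024491866
g1 (4361, np.int64(4292), np.float64(0.4877002496348142), np.float64(0.45579327246752593), np.float64(0.038216915968453495), 'rail', 567, np.float64(0.5575959837039285), np.float64(0.09964928341100436))
7.5167 [ 0.6088 -0.1684  0.1409] [ 0.1842  0.4663 -8.3416] [ 0.1062  0.0195 -0.0476] 0.17483010232638901
g2 (4361, np.int64(4295), np.float64(0.4067328431241072), np.float64(0.5528692177105433), np.float64(0.038273476316898015), 'rail', 588, np.float64(0.38081734657429284), np.float64(0.09968764238393558))
7.5667 [ 0.6088 -0.1684  0.1409] [ 0.3991 -0.8353 -8.2588] [ 0.0069  0.0753 -0.0252] 0.17933864169863856
g3 (4321, np.int64(4267), np.float64(0.2950832675411998), np.float64(0.5153852018610953), np.float64(0.038244269725493184), 'rail', 593, np.float64(0.36335354520759666), np.float64(0.09969363254861921))
```

Run:
```python
from geo import *
for n in('scene','side'):
    im,X=cloud(n,'a'); hsv=cv2.cvtColor(im,cv2.COLOR_RGB2HSV); H,S,V=[hsv[...,i].astype(int) for i in range(3)]
    b=(H>100)&(H<130)&(S>120)&(abs(X[...,2]-.038)<.004)&(X[...,1]>0.1)&(X[...,0]<.73)
    k=cv2.connectedComponentsWithStats(b.astype(np.uint8),connectivity=8); l=1+np.argmax(k[2][1:,4]); p=X[k[1]==l]
    print(n,len(p),np.median(p[:,2]),cv2.minAreaRect(p[:,:2].astype(np.float32)*1000))
    # whole tray deck outline: grey deck points z~.03
    c=np.array([.5566,.2142]);a=np.radians(16);u=np.array([np.cos(a),np.sin(a)]);w=np.array([-u[1],u[0]])
    s=(X[...,:2]-c)@u;t=(X[...,:2]-c)@w
    for nm,q,o,lim in(('s',s,t,.13),('t',t,s,.05)):
        for sg in(-1,1):
            m=(abs(X[...,2]-.031)<.012)&(abs(o)<lim*.4)&(q*sg>lim)&(q*sg<lim+.05);v=sg*q[m];print(nm,sg,m.sum(),np.percentile(v,[95,99,100]))
    m=b&(abs(t)<.05);print('rim s',[ (np.percentile(s[m&(s*g>.1)],[1,50,99])) for g in(-1,1)])
    m=b&(abs(s)<.1);print('rim t',[ (np.percentile(t[m&(t*g>.05)],[1,50,99])) for g in(-1,1)])
# rack current
im,X=cloud('side','g3');hsv=cv2.cvtColor(im,cv2.COLOR_RGB2HSV)
m=(hsv[...,1]<70)&(hsv[...,2]>110)&(abs(X[...,2]-.038)<.005)&(X[...,1]<-.09)&(X[...,1]>-.28)&(X[...,0]>.42)&(X[...,0]<.72)
p=X[m];h=cv2.convexHull(p[:,:2].astype(np.float32)*1000);print('rack',cv2.minAreaRect(p[:,:2].astype(np.float32)*1000));print(cv2.approxPolyDP(h,6,True).reshape(-1,2))
```

```text
scene 1401 0.03711103601520982 ((555.3527221679688, 216.28672790527344), (270.33843994140625, 142.636474609375), 16.13102149963379)
s -1 195 [0.1373 0.1386 0.1401]
s 1 774 [0.1439 0.1444 0.145 ]
t -1 284 [0.0783 0.0787 0.079 ]
t 1 248 [0.0799 0.0816 0.0827]
rim s [array([-0.1356, -0.1311, -0.1283]), array([0.1264, 0.1309, 0.1341])]
rim t [array([-0.0688, -0.066 , -0.062 ]), array([0.0649, 0.0684, 0.0732])]
side 1051 0.03721003347860208 ((556.5613403320312, 215.95498657226562), (271.18267822265625, 148.00741577148438), 15.703604698181152)
s -1 359 [0.1447 0.145  0.1454]
s 1 64 [0.1439 0.1444 0.1444]
t -1 235 [0.0801 0.081  0.0819]
t 1 149 [0.0713 0.073  0.0741]
rim s [array([-0.1351, -0.1317, -0.1274]), array([0.1266, 0.1302, 0.1358])]
rim t [array([-0.0718, -0.0679, -0.0618]), array([0.0621, 0.0666, 0.0734])]
rack ((569.2153930664062, -177.7894287109375), (239.80189514160156, 112.21507263183594), 11.962000846862793)
[[ 697.4343 -205.2853]
 [ 676.744  -109.6625]
 [ 441.0266 -151.2328]
 [ 464.7078 -256.0522]]
```

Hanging freely, 4 mm up, the lean is about 0.4°, so it is balanced. Lifting clear.

>>> arm_command:
  commands:
    - {"translation":[0,0,-0.08],"dr":[0,0,0],"jaw":1}
    - {"translation":[0,0,-0.16],"dr":[0,0,0],"jaw":1}
    - {"translation":[0,0,-0.26],"dr":[0,0,0],"jaw":1}
    - {"translation":[0,0,-0.36],"dr":[0,0,0],"jaw":1}
    - {"translation":[0,0,-0.4],"dr":[0,0,0],"jaw":1}
    - {"translation":[0,0,-0.4],"dr":[0,0,0],"jaw":1}
    - {"translation":[0,0,-0.4],"dr":[0,0,0],"jaw":1}
    - {"translation":[0,0,-0.4],"dr":[0,0,0],"jaw":1}
    - {"translation":[0,0,-0.34],"dr":[0,0,0],"jaw":1}
    - {"translation":[0,0,-0.24],"dr":[0,0,0],"jaw":1}
    - {"translation":[0,0,-0.14],"dr":[0,0,0],"jaw":1}
    - {"translation":[0,0,-0.06],"dr":[0,0,0],"jaw":1}

```text
time_s: 8.57
position: [0.6092, -0.1685, 0.2227]
tcp_rot: [[0.977, 0.212, 0.001], [0.212, -0.977, -0.0], [0.001, 0.001, -1.0]]
force: [0.3, 0.9, -8.7]
opening: 0.178
```

>>> arm_command:
  commands:
    - {"translation":[0,0,0],"dr":[0,0,0],"jaw":1}
    - {"translation":[0,0,0],"dr":[0,0,0],"jaw":1}

```text
time_s: 8.73
position: [0.6084, -0.1683, 0.2213]
tcp_rot: [[0.977, 0.212, -0.001], [0.212, -0.977, 0.001], [-0.001, -0.001, -1.0]]
force: [0.5, 0.1, -7.9]
opening: 0.181
```

```bash
sed -i 's/for tag in sys.argv\[1:\]: print(tag,lean(tag))/print(lean(sys.argv[1],z0=float(sys.argv[2]))[:5])/' lean.py; for t in h1 h2 h3; do python3 look.py $t side >/dev/null; python3 st.py; python3 lean.py $t .085; done
```

```text
8.7833 [ 0.6084 -0.1682  0.2211] [-0.6496  1.1828 -7.9928] [ 0.0446  0.0459 -0.0368] 0.1730523699938492
(5021, np.int64(4906), np.float64(0.40579876585253527), np.float64(0.4766546002502162), np.float64(0.1184756250547425))
8.8333 [ 0.6084 -0.1682  0.2211] [ 0.4594  0.2984 -8.1483] [ 0.0431  0.0028 -0.0099] 0.1757799810792669
(5051, np.int64(4921), np.float64(0.3654027560364301), np.float64(0.5185101625754798), np.float64(0.11827860433083708))
8.8833 [ 0.6085 -0.1682  0.2211] [ 0.3542  0.4624 -8.3398] [-0.0163  0.0573  0.0138] 0.1759873476133934
(5065, np.int64(4937), np.float64(0.3903835313131588), np.float64(0.5324554975495194), np.float64(0.11822778037951476))
```

View pics/side_h3.png

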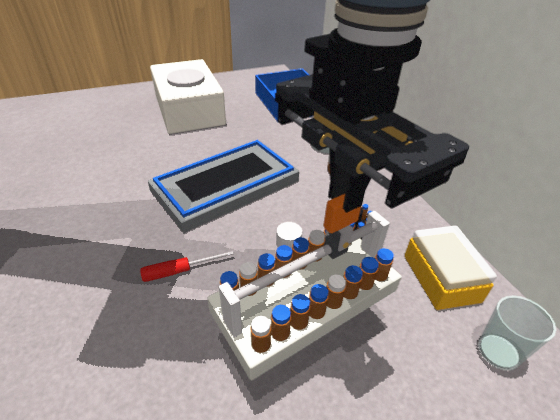

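Hanging level at 0.4°, with the underside about 84 mm above the bench. Carrying it across with gentle ramps.

>>> arm_command:
  commands:
    - {"translation":[0.018,-0.1,0],"dr":[0,0,0],"jaw":1}
    - {"translation":[0.036,-0.2,0],"dr":[0,0,0],"jaw":1}
    - {"translation":[0.054,-0.3,0],"dr":[0,0,0],"jaw":1}
    - {"translation":[0.072,-0.4,0],"dr":[0,0,0],"jaw":1}
    - {"translation":[0.09,-0.5,0],"dr":[0,0,0],"jaw":1}
    - {"translation":[0.108,-0.6,0],"dr":[0,0,0],"jaw":1}
    - {"translation":[0.126,-0.7,0],"dr":[0,0,0],"jaw":1}
    - {"translation":[0.145,-0.8,0],"dr":[0,0,0],"jaw":1}
    - {"translation":[0.145,-0.8,0],"dr":[0,0,0],"jaw":1}
    - {"translation":[0.145,-0.8,0],"dr":[0,0,0],"jaw":1}
    - {"translation":[0.145,-0.8,0],"dr":[0,0,0],"jaw":1}
    - {"translation":[0.145,-0.8,0],"dr":[0,0,0],"jaw":1}

```text
time_s: 9.88
position: [0.6022, 0.007, 0.2221]
tcp_rot: [[0.977, 0.213, -0.0], [0.213, -0.977, 0.001], [0.0, -0.001, -1.0]]
force: [-0.5, 0.3, -8.0]
opening: 0.179
```

>>> arm_command:
  commands:
    - {"translation":[0.145,-0.8,0],"dr":[0,0,0],"jaw":1}
    - {"translation":[0.145,-0.8,0],"dr":[0,0,0],"jaw":1}
    - {"translation":[0.145,-0.8,0],"dr":[0,0,0],"jaw":1}
    - {"translation":[0.145,-0.8,0],"dr":[0,0,0],"jaw":1}
    - {"translation":[0.145,-0.8,0],"dr":[0,0,0],"jaw":1}
    - {"translation":[0.145,-0.8,0],"dr":[0,0,0],"jaw":1}
    - {"translation":[0.145,-0.8,0],"dr":[0,0,0],"jaw":1}
    - {"translation":[0.126,-0.7,0],"dr":[0,0,0],"jaw":1}
    - {"translation":[0.108,-0.6,0],"dr":[0,0,0],"jaw":1}
    - {"translation":[0.09,-0.5,0],"dr":[0,0,0],"jaw":1}
    - {"translation":[0.072,-0.4,0],"dr":[0,0,0],"jaw":1}
    - {"translation":[0.054,-0.3,0],"dr":[0,0,0],"jaw":1}

```text
time_s: 10.88
position: [0.5952, 0.2113, 0.2219]
tcp_rot: [[0.977, 0.213, -0.0], [0.213, -0.977, 0.0], [-0.0, -0.0, -1.0]]
force: [-0.7, 0.3, -8.6]
opening: 0.176
```

>>> arm_command:
  commands:
    - {"translation":[0.054,-0.3,0],"dr":[0,0,-0.1],"jaw":1}
    - {"translation":[0.036,-0.2,0],"dr":[0,0,-0.1],"jaw":1}
    - {"translation":[0.018,-0.1,0],"dr":[0,0,-0.15],"jaw":1}
    - {"translation":[0,0,0],"dr":[0,0,-0.15],"jaw":1}
    - {"translation":[0,0,0],"dr":[0,0,-0.13],"jaw":1}
    - {"translation":[0,0,0],"dr":[0,0,0],"jaw":1}
    - {"translation":[0,0,0],"dr":[0,0,0],"jaw":1}
    - {"translation":[0,0,0],"dr":[0,0,0],"jaw":1}

```text
time_s: 11.55
position: [0.5951, 0.2246, 0.2219]
tcp_rot: [[0.961, 0.276, 0.0], [0.276, -0.961, -0.0], [0.0, 0.0, -1.0]]
force: [0.5, -0.9, -8.0]
opening: 0.176
```

```bash
python3 look.py i side scene >/dev/null;python3 st.py
```

```text
11.65 [0.5951 0.2247 0.222 ] [-0.8954  0.5278 -8.1809] [0.0427 0.0204 0.0027] 0.17107165806453262
```

View pics/side_i.png

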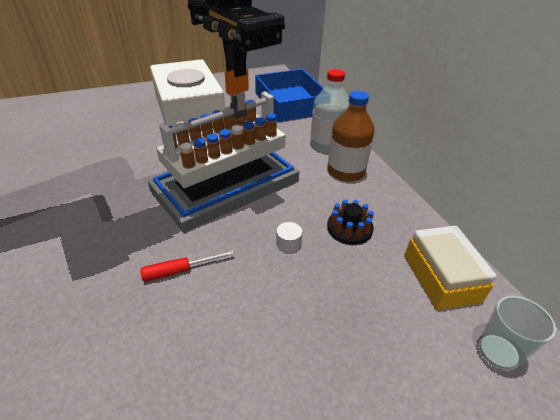

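View pics/scene_i.png

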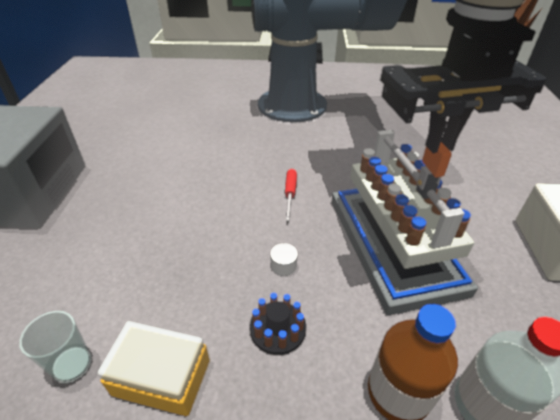

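The rack hangs over the tray, and both views show it roughly lined up. Measuring it against the tray in the same cameras.

```bash
cat > rk.py <<'E'
from geo import *
import sys
tag=sys.argv[1]; z=float(sys.argv[2])
from lean import lean
c=np.array([.556,.2145]);a=np.radians(16);u=np.array([np.cos(a),np.sin(a)]);w=np.array([-u[1],u[0]])
for n in('scene','side'):
    im,X=cloud(n,tag); hsv=cv2.cvtColor(im,cv2.COLOR_RGB2HSV)
    s=(X[...,:2]-c)@u;t=(X[...,:2]-c)@w
    m=(hsv[...,1]<70)&(hsv[...,2]>90)&(abs(X[...,2]-z)<.006)&(abs(s)<.15)&(abs(t)<.085)
    k=cv2.connectedComponentsWithStats(m.astype(np.uint8),connectivity=8); p=np.concatenate([np.stack([s,t],-1)[k[1]==l] for l in range(1,k[0]) if k[2][l,4]>15])
    r=cv2.minAreaRect(p.astype(np.float32)*1000); print(n,len(p),'centre in tray mm',r)
    h=cv2.convexHull(p.astype(np.float32)*1000);print(cv2.approxPolyDP(h,5,True).reshape(-1,2).tolist())
print(lean(tag,'side',c,16,z-.034)[:5]);print(lean(tag,'scene',c,16,z-.034)[:5])
E
python3 rk.py i .119
```

```text
scene 2613 centre in tray mm ((-0.2266387939453125, -0.9210433959960938), (241.2069091796875, 112.15184020996094), 0.7572899460792542)
[[118.17363739013672, 53.49877166748047], [-115.80815887451172, 35.42552947998047], [-120.1321029663086, -54.52419662475586], [119.9288330078125, -53.39076232910156]]
side 1016 centre in tray mm ((-0.09998321533203125, -2.4890670776367188), (114.80992126464844, 239.02334594726562), 89.76610565185547)
[[118.4448471069336, -53.91567611694336], [117.94953918457031, -26.70015525817871], [-17.96356201171875, 53.62580871582031], [-117.6575698852539, 55.39625930786133], [-117.0859603881836, -57.23800277709961], [93.44181823730469, -59.53314208984375]]
(528, np.int64(518), np.float64(0.7272939881045635), np.float64(0.40445050674161487), np.float64(0.11832410140045117))
(2248, np.int64(2044), np.float64(0.7726538324265428), np.float64(0.17965301011336507), np.float64(0.11827686569969194))
```

>>> arm_command:
  commands:
    - {"translation":[0,-0.02,0.06],"dr":[0,0,0],"jaw":1}
    - {"translation":[0,-0.02,0.12],"dr":[0,0,0],"jaw":1}
    - {"translation":[0,0,0.18],"dr":[0,0,0],"jaw":1}
    - {"translation":[0,0,0.24],"dr":[0,0,0],"jaw":1}
    - {"translation":[0,0,0.26],"dr":[0,0,0],"jaw":1}
    - {"translation":[0,0,0.26],"dr":[0,0,0],"jaw":1}
    - {"translation":[0,0,0.2],"dr":[0,0,0],"jaw":1}
    - {"translation":[0,0,0.14],"dr":[0,0,0],"jaw":1}
    - {"translation":[0,0,0.1],"dr":[0,0,0],"jaw":1}
    - {"translation":[0,0,0.05],"dr":[0,0,0],"jaw":1}
    - {"translation":[0,0,0],"dr":[0,0,0],"jaw":1}
    - {"translation":[0,0,0],"dr":[0,0,0],"jaw":1}

```text
time_s: 12.65
position: [0.5949, 0.2261, 0.1819]
tcp_rot: [[0.961, 0.276, 0.001], [0.276, -0.961, 0.0], [0.001, 0.0, -1.0]]
force: [0.6, 0.3, -8.3]
opening: 0.177
```

```bash
python3 look.py j side scene >/dev/null;python3 st.py; python3 rk.py j .078
```

```text
12.75 [0.595  0.2261 0.1821] [ 0.811   0.4358 -8.7223] [ 0.0065 -0.0125 -0.0249] 0.17472942847956394
scene 2607 centre in tray mm ((0.0783233642578125, 0.8917350769042969), (241.2315216064453, 112.14170837402344), 0.7296962738037109)
[[119.24197387695312, 55.381988525390625], [-116.25392150878906, 35.65281295776367], [-118.78478240966797, -53.6807975769043], [116.30757141113281, -53.40224838256836]]
side 1102 centre in tray mm ((0.18038177490234375, -2.0168685913085938), (111.17791748046875, 240.579345703125), 89.4649887084961)
[[119.47708129882812, -51.41292190551758], [117.20401763916016, 47.848365783691406], [-118.90221405029297, 50.81462097167969], [-118.4781723022461, -55.21411895751953], [61.78493881225586, -57.95781326293945]]
(623, np.int64(603), np.float64(0.6422121906483127), np.float64(0.6503385144194911), np.float64(0.0783609232250961))
(2394, np.int64(2135), np.float64(0.4680903630425266), np.float64(0.7536915006501635), np.float64(0.0786416309016684))
```

>>> arm_command:
  commands:
    - {"translation":[0,0,0.05],"dr":[0,0,0],"jaw":1}
    - {"translation":[0,0,0.1],"dr":[0,0,0],"jaw":1}
    - {"translation":[0,0,0.1],"dr":[0,0,0],"jaw":1}
    - {"translation":[0,0,0.1],"dr":[0,0,0],"jaw":1}
    - {"translation":[0,0,0.06],"dr":[0,0,0],"jaw":1}
    - {"translation":[0,0,0.03],"dr":[0,0,0],"jaw":1}
    - {"translation":[0,0,0.02],"dr":[0,0,0],"jaw":1}
    - {"translation":[0,0,0.02],"dr":[0,0,0],"jaw":1}
    - {"translation":[0,0,0.02],"dr":[0,0,0],"jaw":1}
    - {"translation":[0,0,0.02],"dr":[0,0,0],"jaw":1}
    - {"translation":[0,0,0.02],"dr":[0,0,0],"jaw":1}
    - {"translation":[0,0,0.02],"dr":[0,0,0],"jaw":1}

```text
time_s: 13.75
position: [0.5948, 0.2261, 0.1677]
tcp_rot: [[0.961, 0.276, 0.0], [0.276, -0.961, 0.0], [0.0, 0.0, -1.0]]
force: [0.1, 0.7, -7.8]
opening: 0.177
```

>>> arm_command:
  commands:
    - {"translation":[0,0,0.02],"dr":[0,0,0],"jaw":1}
    - {"translation":[0,0,0.02],"dr":[0,0,0],"jaw":1}
    - {"translation":[0,0,0.02],"dr":[0,0,0],"jaw":1}
    - {"translation":[0,0,0.02],"dr":[0,0,0],"jaw":1}
    - {"translation":[0,0,0.02],"dr":[0,0,0],"jaw":1}
    - {"translation":[0,0,0],"dr":[0,0,0],"jaw":1}

```text
time_s: 14.25
position: [0.5951, 0.2267, 0.1663]
tcp_rot: [[0.961, 0.276, 0.001], [0.276, -0.961, 0.001], [0.002, -0.001, -1.0]]
force: [-0.9, 2.1, -0.7]
opening: 0.179
```

```bash
python3 look.py k side scene >/dev/null;python3 st.py; python3 rk.py k .064
```

```text
14.35 [0.595  0.2267 0.1662] [-1.1762  2.3425 -0.3189] [0.3789 0.309  0.0624] 0.17751413881100633
scene 2515 centre in tray mm ((-1.1895675659179688, 1.8292121887207031), (240.11170959472656, 113.36863708496094), 0.10358616709709167)
[[117.56903076171875, 55.36308288574219], [93.94926452636719, 58.685630798339844], [-117.36943054199219, 34.62673568725586], [-121.1498794555664, -51.12372970581055], [116.73963928222656, -52.917083740234375]]
side 1008 centre in tray mm ((-1.5469741821289062, -0.3404502868652344), (239.06723022460938, 113.65570831298828), 0.4267674386501312)
[[118.38858795166016, -53.86136245727539], [117.48602294921875, -25.6848201751709], [7.114919662475586, 52.073055267333984], [-119.4417953491211, 54.72452163696289], [-119.83187866210938, -54.26488494873047]]
(574, np.int64(563), np.float64(-0.00016406025305543124), np.float64(0.17339616288564041), np.float64(0.06344601445390508))
(2536, np.int64(2161), np.float64(-0.25570726328299503), np.float64(0.23558630974927874), np.float64(0.0635393663625062))
```

View pics/side_k.png

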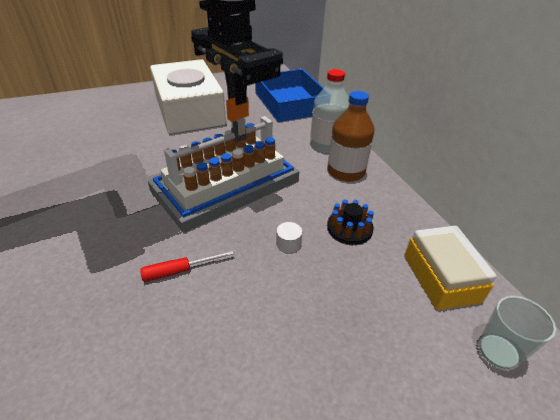

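View pics/scene_k.png

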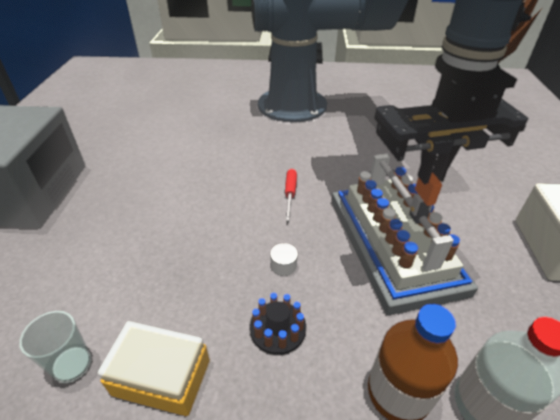

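The rack is down flat with its deck at 63.5 mm, within 2 mm of centre and unloaded. I'll lower the handle through its play and let go.

>>> arm_command:
  commands:
    - {"translation":[0,0,0.04],"dr":[0,0,0],"jaw":1}
    - {"translation":[0,0,0.04],"dr":[0,0,0],"jaw":1}
    - {"translation":[0,0,0.04],"dr":[0,0,0],"jaw":1}
    - {"translation":[0,0,0.04],"dr":[0,0,0],"jaw":1}
    - {"translation":[0,0,0],"dr":[0,0,0],"jaw":1}
    - {"translation":[0,0,0],"dr":[0,0,0],"jaw":0.78}
    - {"translation":[0,0,0],"dr":[0,0,0],"jaw":0.74}
    - {"translation":[0,0,0],"dr":[0,0,0],"jaw":0.7}
    - {"translation":[0,0,0],"dr":[0,0,0],"jaw":0.6}
    - {"translation":[0,0,0],"dr":[0,0,0],"jaw":0.5}
    - {"translation":[0,0,0],"dr":[0,0,0],"jaw":0.5}

```text
time_s: 15.27
position: [0.595, 0.2256, 0.1612]
tcp_rot: [[0.961, 0.276, 0.001], [0.276, -0.961, -0.0], [0.0, 0.001, -1.0]]
force: [-0.5, 0.2, 0.5]
opening: 0.432
```

```bash
python3 look.py l side >/dev/null;python3 st.py
```

```text
15.3167 [0.5949 0.2257 0.1612] [ 0.3311  0.0376 -0.0203] [-0.0072  0.047   0.0141] 0.46172611986345824
```

View pics/side_l.png

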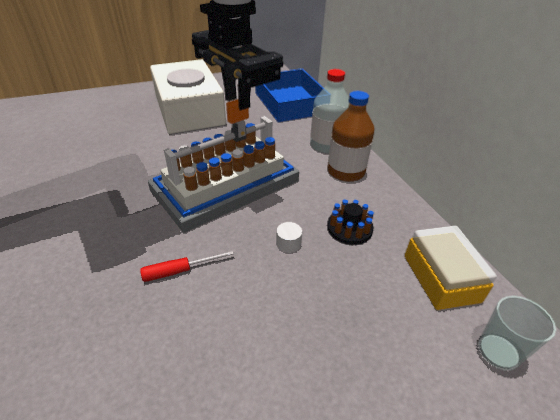

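Fingers open either side of the handle at (237,108) px, which stays upright. Retreating straight up.

>>> arm_command:
  commands:
    - {"translation":[0,0,-0.2],"dr":[0,0,0],"jaw":0.5}
    - {"translation":[0,0,-0.5],"dr":[0,0,0],"jaw":0.5}
    - {"translation":[0,0,-0.6],"dr":[0,0,0],"jaw":0.5}
    - {"translation":[0,0,-0.7],"dr":[0,0,0],"jaw":0.5}
    - {"translation":[0,0,-0.7],"dr":[0,0,0],"jaw":0.5}
    - {"translation":[0,0,-0.6],"dr":[0,0,0],"jaw":0.5}
    - {"translation":[0,0,-0.4],"dr":[0,0,0],"jaw":0.5}
    - {"translation":[0,0,-0.3],"dr":[0,0,0],"jaw":0.5}
    - {"translation":[0,0,0],"dr":[0,0,0],"jaw":0.5}
    - {"translation":[0,0,0],"dr":[0,0,0],"jaw":0.5}
    - {"translation":[0,0,0],"dr":[0,0,0],"jaw":0.5}
    - {"translation":[0,0,0],"dr":[0,0,0],"jaw":0.5}

```text
time_s: 16.32
position: [0.5939, 0.2259, 0.2598]
tcp_rot: [[0.961, 0.276, -0.003], [0.276, -0.961, -0.0], [-0.003, -0.0, -1.0]]
force: [-0.5, -0.3, 0.0]
opening: 0.501
```

```bash
python3 look.py m side scene wrist >/dev/null;python3 st.py; python3 rk.py m .064
python3 - <<'E'
from geo import *
for n in('scene','side'):
    A=cloud(n,'a')[1];B=cloud(n,'m')[1]
    m=(abs(A[...,2]-B[...,2])>.006)&(A[...,0]<.9); k=cv2.connectedComponentsWithStats(m.astype(np.uint8))
    print(n,[tuple(map(int,r)) for r in k[2][1:] if r[4]>15])
E
```

```text
16.4667 [0.5943 0.226  0.2603] [-0.5713 -0.571  -1.3051] [ 0.0592 -0.0158 -0.0135] 0.4987286582757307
scene 2486 centre in tray mm ((-1.2303390502929688, 1.1940994262695312), (240.79833984375, 111.6006851196289), 0.3963516354560852)
[[117.72773742675781, 56.21846008300781], [-120.57726287841797, 32.055076599121094], [-120.0311050415039, -53.51523208618164], [116.34587097167969, -52.5869255065918]]
side 1016 centre in tray mm ((-1.0042037963867188, -0.1180877685546875), (239.33131408691406, 115.09130859375), 0.10779082030057907)
[[117.6542739868164, -54.630821228027344], [115.44161987304688, -28.349645614624023], [6.117593765258789, 50.588035583496094], [-118.66813659667969, 57.2062873840332], [-118.37593841552734, -56.48136520385742]]
(586, np.int64(572), np.float64(-0.0035323987100538533), np.float64(0.02947982833152334), np.float64(0.06340235978945583))
(2413, np.int64(2066), np.float64(-0.23119163353067426), np.float64(0.16164976887053248), np.float64(0.06352284150838176))
scene [(0, 0, 69, 64, 2094), (251, 0, 155, 71, 6593), (386, 0, 174, 131, 11992), (138, 51, 9, 6, 19), (348, 154, 115, 135, 9048), (156, 158, 68, 136, 7020)]
side [(189, 0, 43, 49, 735), (160, 98, 124, 110, 6761), (0, 101, 33, 92, 1834), (214, 253, 176, 156, 14684)]
```

View pics/wrist_m.png

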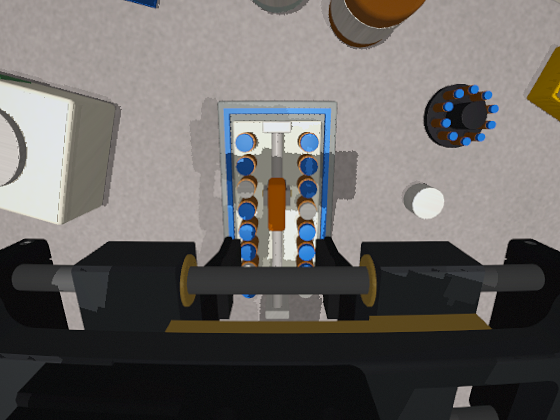

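View pics/scene_m.png

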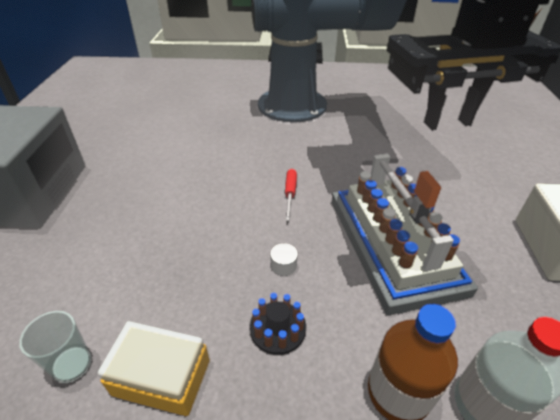

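The wrist view shows the rack inside the blue rim with an even border, and the gripper clear above it. The depth comparison shows nothing changed except the rack and the arm. Handing in.

```bash
python3 -c "
from rig import *
print(hand_in())"
```

```text
the job is handed in; nothing more can be done
None
```

The rack is in the blue-rimmed tray, lengthwise, flat on the floor and inside the rim, and the job is handed in after about 16.5 s of the 67 s allowed.

- **Balance:** I pinched the orange handle and made one small trial lift, which leaned the rack −0.6°. I then slid the carriage about +69 mm along the rail with the pin in its play. A second lift hung at about +0.4°, so I lifted it clear from there.
- **Carry and release:** In every measurement the lean stayed within 0.8° (lengthwise) and the sideways tilt within about 0.8°. I set it down slowly, lowered the handle through its play, let go and rose about 0.1 m.

**Last checks:**
- The rack is within about 1.3 mm of the tray centre and within 0.5° of its direction.
- Its deck stands at 63.5 mm, which matches the 30 mm floor plus the 34 mm block.
- It lies level within 0.25°. The two cameras differ by 0.2° in lean and 1–2 mm across the tray, within the calibration.
- Comparing depth before and after, only the rack and the arm changed. The tin, carousel and screwdriver are undisturbed.
- No check failed.

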